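# Advance the film carrier to the flagged negative and close its gate

## Robot

A 7-joint arm with a two-finger parallel gripper is mounted at the origin on a cart in front of the work surface, level with it; the furniture and walls round the work are solid. World frame = base frame: x ahead of the robot, y to its left, z up, the work surface at z = 0. Lengths are in mm, angles in rad, forces in N, time in s.
With the tool pointing down it reaches from about 425 to 1025 mm from the base axis. Payload 9.4 kg.
Tool frame: the origin (TCP) lies at the very end of the fingers, on their centre line; the grasp point (between the pads) lies 19 mm behind it; z points along the fingers, y is the line along which they close (so a half turn about z gives the same grasp; the last joint's range is limited). The gripper opens to 93 mm and grips with 3 to 60 N. Pads are 15 mm wide; open, the fingers measure 128 mm over their backs; the gripper's body (75 mm by 188 mm) begins 65 mm behind the grasp point.
Start: joints at [1.184, 0.599, -0.003, 1.599, 0.002, 0.943, -0.08], TCP at [221.018, -690.489, 191.318] pointing down, gripper open.
Joint ranges: [-2.57, 2.57], [-0.35, 1.97], [-1.29, 1.29], [0.11, 2.56], [-1.05, 4.19], [0.11, 1.86], [-2.63, 2.63]. Speed limits (rad/s): [2.22, 2.22, 3.01, 3.01, 3.14, 3.14, 3.14].

## Interface

Orientations are given as a 3x3 rotation matrix whose columns are the frame's x, y, z axes.
In Python, from bench import sense, capture, job_done gives the robot as it stands.
- The arm moves only by the tool move_arm, never from a script. Its arguments are lists of equal length, an entry for each row: "delta_pos": the shift along the world's x, y, z in mm, a list of three; "rotation": the turn, a rotation vector about the world's x, y, z in rad, a list of three; "gripper": the closure in counts, from 0 (fully open) to 255 (shut). A call has exactly 5 rows; each row is the pose to reach, as a shift and turn from the pose commanded when the call began; what a row does not reach only later rows make up. A row lasts 1/12 s, in which the tool goes at most 41.7 mm and 7.16 degrees, less where a joint would pass 70% of its speed; a pose out of reach is approached as far as the arm can. A call with a gripper value outside its range is refused whole. The fingers move at their own pace and stop on an object; "squeeze" is the grip in N (left out, the last holds). Time passes only in rows, so rows that repeat a pose let the fingers close, or fill a call up. It gives the time, the measured TCP pose, the force, the opening and the grip force at its end, in the units of the state.
- sense(): the state, without advancing time (a new reading comes with each control period).
- capture(name): name is "side" or "top"; returns a dict with "img" (400x640x3 uint8, red, green, blue), "camera_matrix" (3x3 intrinsics, pixels), "R" (3x3) and "t" (3): a world point X has camera coordinates R X + t. Camera axes: x right, y down, z forward; pixel columns grow to the right and rows downward; lengths in mm; the calibration is good to about 2 mm. A picture is of the moment at which its call begins. There is no depth.
- job_done(): hands the job in; it is judged then, once.
The state is a dict: "time_s": time; "joint_pos": joint angles; "dq": joint speeds; "tau": joint torques, N m; "eef_pos": TCP position; "tool_rot": TCP orientation; "ft_force": force on the tool from outside, world axes, zero at the start; "moment": the same for the moment, N m; "grip_width": finger opening in mm; "grip_force": force on a finger pad.
Only numpy, scipy, OpenCV 4.12 (cv2) and the standard library are available. Lean on these libraries where they do the work, as an engineer would, in place of code of your own. Each camera call takes 0.05 s, during which the arm holds its last target. There are 200 camera calls.

## Task

Bring the flagged negative into the gate of the film carrier for copying: with a fingertip, flick the ribbed thumbwheel click by click (each click moves the strip half a frame) until the frame with the projecting paper flag is centred in the gate, right in front of the raised pressure frame, and only then tip that frame over and press it fully shut on the film. Move the strip by the wheel only, never touching the strip holder itself, and leave the tools standing around where they are.

Things in the scene. Friction and masses are not known exactly. Their poses are not given: they have to be found in the camera images.
- carrier: the film carrier, a grey metal base 92 x 210 x 16 mm fixed on the table, with dark steel rails on top and the wheel's bearing block (34 x 86 mm) on its near side at the left end. Origin: under the centre of the gate, at table height. x points from the thumbwheel side (near the robot) to the hinge side, y along the strip channel (to the robot's left), z up
- gate_centre (a point): centre of the gate (a white window in the base under the film, where the pressure frame's window lies when shut; half-way along the carrier), level with the top of the strip holder, 23 mm above the table; axes as the carrier
- strip: the black strip holder, 50 x 240 x 5 mm, six amber negatives in a row at a pitch of 38 mm, lying in the channel along the carrier's y; its top is 23 mm above the table. Origin: its middle. It is geared to the thumbwheel. Do not touch it
- flag_frame (a point): centre of the flagged frame, on the holder's top: the fifth frame from the +y end, the only one with a paper flag (15 mm wide) projecting 20 mm from the holder's edge on the thumbwheel side. At the start it lies 19, 38, 57 or 76 mm to the -y side of the gate, so the strip has to go 1, 2, 3 or 4 clicks towards +y
- wheel_top (a point): fixed point at the very top of the thumbwheel, at the tip of the rib that stands upright there, 76 mm above the table; axes as the carrier. In every resting position one rib points straight up and its neighbours stand 60 degrees to either side. The bearing cheeks beside the wheel end 21 mm below this point
- thumbwheel (a joint): wheel angle in rad; grows as its top moves to the carrier's +y, and the strip moves the same way, 19 mm (half a frame) a click. One click is 1.047 rad: pushed over half way (3 to 5 N at a rib) it snaps on into the next click, else it falls back. It turns both ways and can be turned back if it went too far
- pressure_frame (a joint): angle of the aluminium pressure frame in rad: 0 shut on the gate, 1.6 to 1.85 at the start (standing up, leaning back a little). Its hinge is stiff: it stays at any angle and must be pushed all the way down (about 1 N). Its hinge line runs along the carrier's y, 40 mm to the +x side of the gate centre, 27.5 mm above the table
- frame_edge (a point): middle of the pressure frame's free bar (14 mm wide), 55 mm from the hinge line, on the face that is up when shut and faces +x, away from the robot, when open. The frame is 66 mm wide along y, 4 mm thick, reaches 62 mm from the hinge, with a 30 x 40 mm window. Shut, its top is 29.5 mm above the table (an edge lip 2 mm higher)
- loupe: black stand loupe, 43 mm across, 38 mm high, origin under its centre; leave it
- tweezers: steel tweezers 131 mm long lying on the table, origin under their centre; leave them
- cotton_buds_1: tub of cotton buds, 77 mm across, 80 mm high, beyond the carrier on its left, origin under its centre; leave it
- weight_1: grey cloth-covered lead weight, 100 x 46 x 27 mm, beyond the carrier on its right, origin under its centre; leave it
- wheel_axle (a point): centre of the thumbwheel, 36 mm below its top; its axle runs along the carrier's x. The wheel is black, 72 mm across over six straight ribs and 14 mm wide along the axle. Each rib is 5.5 mm thick and stands 12 mm proud of the hub, which is 47 mm across

How it is judged:
By the outcome, as a careful person would: the job done as asked, in the order asked, and still so for the second after the job is handed in, with the robot touching nothing.
It also fails if it takes over 51 s, if anything falls off the work surface, if the arm or the gripper's body presses on something with over 40 N, if the wrist force passes 120 N, or if a joint passes its speed limit or range.

## Working session

There is one attempt and no reset: what is moved stays moved. The work goes in short steps, Python scripts to look and compute and a tool call to move; the robot and the scene stay as the last step left them, time stands still between calls to the robot, and variables do not carry over. Pictures are saved under pics/ and viewed, at most 10 in all, crops included, and the job is handed in when it is done.

Besides the shell and the picture viewer there is one more tool, called after "Request:" as name(argument=value, ...) on one line, values as JSON. move_arm: Moves the arm, as the interface text tells. Its arguments: {"type":"object","properties":{"delta_pos":{"type":"array","items":{"type":"array","items":{"type":"number"}}},"rotation":{"type":"array","items":{"type":"array","items":{"type":"number"}}},"gripper":{"type":"array","items":{"type":"number"}},"squeeze":{"type":"number"}},"required":["delta_pos","rotation","gripper"]}

```bash
mkdir -p pics
python3 - <<'E'
from bench import sense,capture
import cv2,numpy as np
for n in("top","side"):
    c=capture(n);cv2.imwrite(f"pics/{n}0.png",c["img"][:,:,::-1]);np.savez(f"{n}0.npz",**c)
    print(n,c["camera_matrix"].round(1).tolist(),c["R"].round(3).tolist(),c["t"].round(1))
s=sense();print(s["time_s"],s["eef_pos"],np.round(s["tool_rot"],3).tolist(),s["grip_width"],s["ft_force"])
E
```

```text
top [[507.0, 0.0, 322.2], [0.0, 507.0, 196.4], [0.0, 0.0, 1.0]] [[-0.025, -1.0, 0.0], [-0.991, 0.024, -0.134], [0.134, -0.004, -0.991]] [ 103.8  591.4 1005. ]
side [[461.5, 0.0, 317.9], [0.0, 461.5, 199.4], [0.0, 0.0, 1.0]] [[0.994, -0.109, -0.018], [-0.061, -0.41, -0.91], [0.092, 0.905, -0.415]] [-552.5  154.1  901.7]
0.1 [ 220.86419337 -690.04616889  190.55341021] [[0.952, 0.305, -0.001], [0.305, -0.952, 0.001], [-0.0, -0.001, -1.0]] 93.14522358092395 [ 0.80956593  0.45824077 -0.47594238]
```

View pics/top0.png

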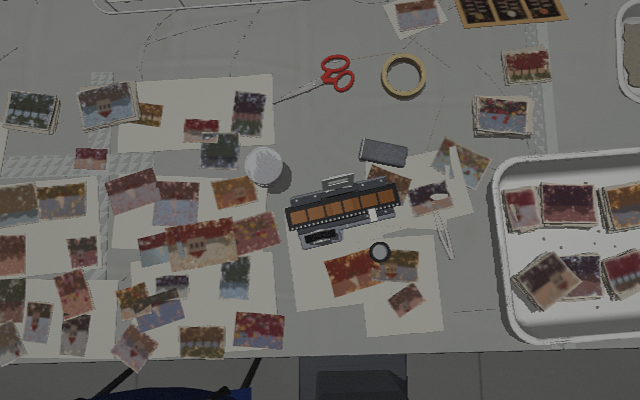

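View pics/side0.png

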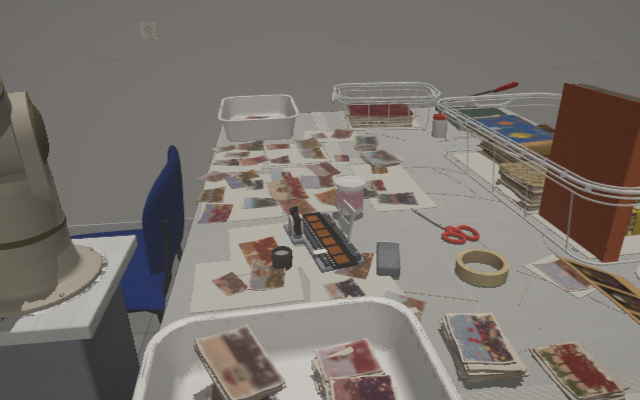

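The top view shows the carrier near (343,205) with the flag at about (375,214), the wheel at (322,237) and the frame standing at about (338,182). The side view shows the wheel at (294,222) and the frame at (346,215). I'll enlarge both.

Run:
```python
import cv2,numpy as np
a=cv2.imread("pics/top0.png")[165:260,270:420];b=cv2.imread("pics/side0.png")[170:290,255:415]
a=cv2.resize(a,None,fx=5,fy=5,interpolation=cv2.INTER_CUBIC);b=cv2.resize(b,None,fx=5,fy=5,interpolation=cv2.INTER_CUBIC)
for im,x0,y0 in((a,270,165),(b,255,170)):
    for k in range(0,im.shape[1],50):
        cv2.line(im,(k,0),(k,5),(0,255,0));cv2.putText(im,str(x0+k//5),(k,15),0,.35,(0,255,0))
    for k in range(0,im.shape[0],50): cv2.putText(im,str(y0+k//5),(0,k+4),0,.35,(0,255,0))
cv2.imwrite("pics/ta.png",a);cv2.imwrite("pics/sa.png",b)
```

```text
(no output)
```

View pics/ta.png

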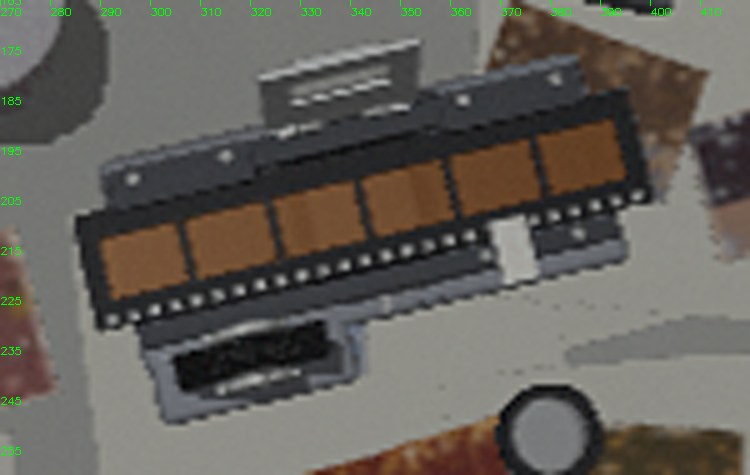

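View pics/sa.png

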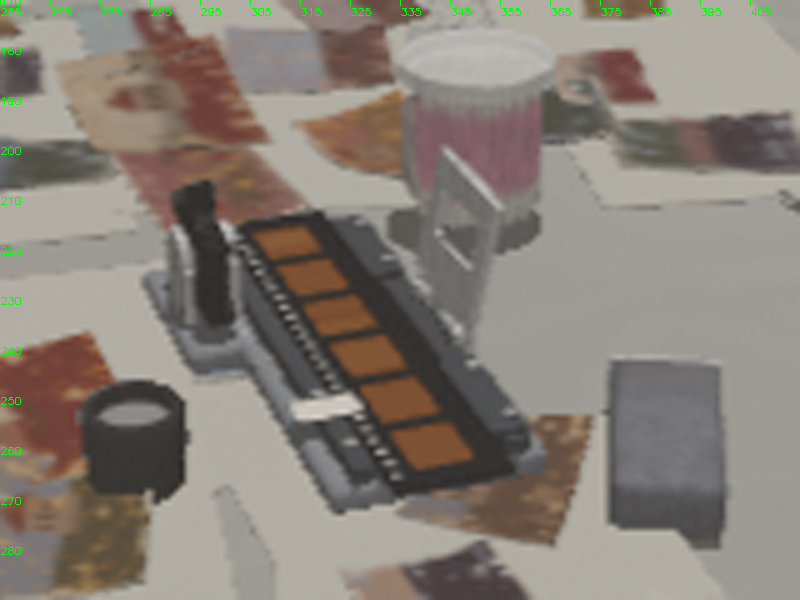

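```bash
cat > h.py <<'E'
import numpy as np
def ray(n,u,v):
    c=np.load(f"{n}0.npz");R=c["R"];d=R.T@np.linalg.solve(c["camera_matrix"],[u,v,1]);return -R.T@c["t"],d
def onz(n,u,v,z):
    o,d=ray(n,u,v);return (o+d*(z-o[2])/d[2])
def proj(n,X):
    c=np.load(f"{n}0.npz");p=c["camera_matrix"]@(c["R"]@np.asarray(X,float)+c["t"]);return p[:2]/p[2]
ta=lambda x,y:(270+x/5-.4,165+y/5-.4)
sa=lambda x,y:(255+x/5-.4,170+y/5-.4)
E
python3 - <<'E'
from h import *
np.set_printoptions(suppress=True,precision=1)
T=lambda x,y,z:onz("top",*ta(x,y),z); S=lambda x,y,z:onz("side",*sa(x,y),z)
C=np.array([T(77,216,23),T(99,329,23),T(653,203,23),T(629,88,23)]);print(C)
Y=(C[0]+C[1]-C[2]-C[3])/2;print(np.linalg.norm(Y),np.linalg.norm((C[0]+C[3]-C[1]-C[2])/2))
th=np.arctan2(-Y[0],Y[1]);print("yaw",th)
c,s=np.cos(th),np.sin(th);M=np.array([[c,s],[-s,c]]);m=C.mean(0)[:2]
f=lambda P:M@(P[:2]-m)
print("strip mid",m)
for k,p in dict(rl=(T(103,163,22)),rr=(T(579,57,22)),basel=T(103,205,16),baser=T(628,262,16),flag=T(515,250,23),hl=T(268,132,27),hr=T(420,102,27),wheel=T(253,356,70),blockl=T(147,350,16),blockbl=T(170,422,16),blockbr=T(360,378,16)).items(): print(k,p,f(p))
for k,p in dict(wtop=S(195,183,76),f1=S(250,230,23),f2=S(320,212,23),f3=S(400,497,23),f4=S(515,470,23),flag=S(325,407,23)).items(): print("side",k,p,f(p))
for k in range(6): pass
E
```

```text
[[574.  167.3  23. ]
 [526.6 158.8  23. ]
 [573.6 -73.4  23. ]
 [622.4 -65.5  23. ]]
237.33493307888688 48.82181653877101
yaw 0.20221875786925955
strip mid [574.2  46.8]
rl [596.2 156.1  22. ] [ 43.6 102.7]
rr [636.3 -45.2  22. ] [  42.4 -102.6]
basel [579.2 156.8  16. ] [ 27.  106.7]
baser [549.7 -62.9  16. ] [ -46.  -102.5]
flag [555.3 -15.   23. ] [-30.9 -56.7]
hl [606.9  86.7  27. ] [40.1 32.5]
hr [618.   22.8  27. ] [ 38.1 -32.3]
wheel [511.2  95.1  70. ] [-52.  60.]
blockl [517.9 139.4  16. ] [-36.6 102. ]
blockbl [487.7 130.4  16. ] [-67.9  99.2]
blockbr [504.   50.9  16. ] [-67.9  18.1]
side wtop [514.6  94.4  76. ] [-48.8  58.6]
side f1 [541.8 151.6  23. ] [-10.7 109.2]
side f2 [576.3 165.9  23. ] [ 26.  116.2]
side f3 [579.2 -81.9  23. ] [ -20.9 -127.1]
side f4 [625.6 -69.3  23. ] [  27.1 -124. ]
side flag [558.5 -12.6  23. ] [-27.3 -55. ]
```

The flagged frame is 57 mm to the -y side, so 3 clicks. The carrier is at about (574, 47) with yaw 0.202. I'll move above the wheel with the fingers closed and turned so that their closing line runs along the carrier's x.

Request:
move_arm(delta_pos=[[24, 30, 0], [48, 60, 0], [72, 90, 0], [96, 120, 0], [120, 150, 0]], rotation=[[0, 0, 0.0586], [0, 0, 0.1172], [0, 0, 0.1758], [0, 0, 0.2344], [0, 0, 0.293]], gripper=[255, 255, 255, 255, 255], squeeze=20)

```text
time_s: 0.52
eef_pos: [341.7, -538.8, 191.0]
tool_rot: [[0.822, 0.569, -0.0], [0.569, -0.822, 0.0], [-0.0, -0.001, -1.0]]
ft_force: [1.3, 0.3, -0.3]
grip_width: 64.1
grip_force: 0.0
```

Request:
move_arm(delta_pos=[[24, 32, 0], [48, 64, 0], [72, 96, 0], [96, 128, 0], [120, 160, 0]], rotation=[[0, 0, 0.0586], [0, 0, 0.1172], [0, 0, 0.1758], [0, 0, 0.2344], [0, 0, 0.293]], gripper=[255, 255, 255, 255, 255])

```text
time_s: 0.93
eef_pos: [461.6, -378.7, 191.2]
tool_rot: [[0.623, 0.782, -0.0], [0.782, -0.623, 0.0], [-0.0, -0.0, -1.0]]
ft_force: [2.0, -0.9, -0.7]
grip_width: 31.2
grip_force: 0.0
```

Request:
move_arm(delta_pos=[[12, 32, 0], [24, 64, 0], [36, 96, 0], [48, 128, 0], [60, 160, 0]], rotation=[[0, 0, 0.0586], [0, 0, 0.1172], [0, 0, 0.1758], [0, 0, 0.2344], [0, 0, 0.293]], gripper=[255, 255, 255, 255, 255])

```text
time_s: 1.35
eef_pos: [521.2, -218.9, 191.2]
tool_rot: [[0.37, 0.929, -0.0], [0.929, -0.37, 0.0], [-0.0, -0.0, -1.0]]
ft_force: [0.1, -0.0, 0.5]
grip_width: 1.2
grip_force: 0.0
```

Request:
move_arm(delta_pos=[[2, 30, 0], [4, 60, 0], [6, 90, 0], [8, 120, 0], [10, 150, 0]], rotation=[[0, 0, 0.0586], [0, 0, 0.1172], [0, 0, 0.1758], [0, 0, 0.2344], [0, 0, 0.293]], gripper=[255, 255, 255, 255, 255])

```text
time_s: 1.77
eef_pos: [530.7, -69.1, 191.2]
tool_rot: [[0.086, 0.996, -0.0], [0.996, -0.086, -0.0], [-0.0, -0.0, -1.0]]
ft_force: [0.6, -0.6, 0.1]
grip_width: 0.6
grip_force: 0.0
```

Request:
move_arm(delta_pos=[[-3, 32, -15], [-6, 64, -30], [-10, 100, -45], [-13, 130, -60], [-15, 148, -71]], rotation=[[0, 0, 0.0586], [0, 0, 0.1172], [0, 0, 0.1758], [0, 0, 0.2344], [0, 0, 0.293]], gripper=[255, 255, 255, 255, 255])

```text
time_s: 2.18
eef_pos: [515.0, 81.1, 119.3]
tool_rot: [[-0.208, 0.978, -0.001], [0.978, 0.208, 0.001], [0.001, -0.0, -1.0]]
ft_force: [-0.1, -0.5, -0.5]
grip_width: 0.3
grip_force: 0.0
```

```bash
cat > look.py <<'E'
from bench import sense,capture
import cv2,sys
n=sys.argv[1]
a=capture("top")["img"][165:260,270:420,::-1];b=capture("side")["img"][130:290,230:400,::-1]
a=cv2.resize(a,(600,380),interpolation=cv2.INTER_CUBIC)[:, :];b=cv2.resize(b,None,fx=2.3,fy=2.3,interpolation=cv2.INTER_CUBIC)
import numpy as np
b=cv2.resize(b,(404,380));w=np.hstack([a,b]);w=cv2.resize(w,None,fx=.796,fy=.796)
cv2.imwrite(f"pics/{n}.png",w);s=sense();print(w.shape,s["time_s"],s["eef_pos"].round(1) if hasattr(s["eef_pos"],"round") else s["eef_pos"],s["joint_pos"],s["ft_force"])
E
python3 look.py l1
```

```text
(302, 799, 3) 2.2833 [514.6  81.1 118.8] [ 0.0435095   0.49093325 -0.42774212  2.11215799  0.34600367  0.60726305
 -0.41559901] [-0.76471412 -0.44548931  0.6621405 ]
```

View pics/l1.png

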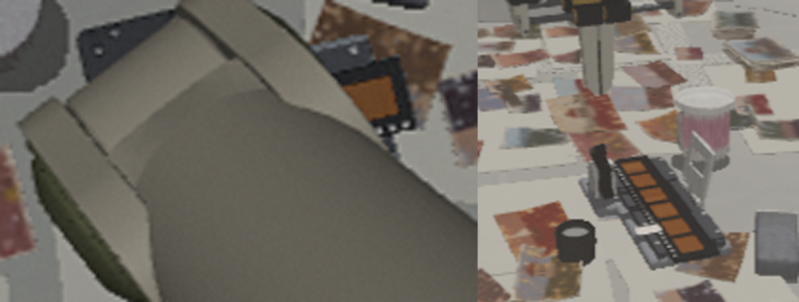

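The side crop shows the closed fingers at about (600,90), in line with the wheel at (600,150). I'll go down behind the upright rib.

Request:
move_arm(delta_pos=[[1, -5, 0], [1, -5, -15], [1, -5, -30], [1, -5, -42], [1, -5, -53]], rotation=[[0, 0, 0], [0, 0, 0], [0, 0, 0], [0, 0, 0], [0, 0, 0]], gripper=[255, 255, 255, 255, 255])

```text
time_s: 2.7
eef_pos: [517.6, 69.9, 67.2]
tool_rot: [[-0.198, 0.98, 0.001], [0.98, 0.198, -0.001], [-0.001, 0.0, -1.0]]
ft_force: [0.2, 0.2, -0.3]
grip_width: 0.6
grip_force: 0.0
```

Request:
move_arm(delta_pos=[[0, 0, 0], [0, 0, 0], [0, 0, 0], [0, 0, 0], [0, 0, 0]], rotation=[[0, 0, 0], [0, 0, 0], [0, 0, 0], [0, 0, 0], [0, 0, 0]], gripper=[255, 255, 255, 255, 255])

```text
time_s: 3.12
eef_pos: [517.5, 72.2, 68.1]
tool_rot: [[-0.202, 0.979, 0.001], [0.979, 0.202, 0.0], [-0.0, 0.001, -1.0]]
ft_force: [-0.5, -1.0, 0.3]
grip_width: 0.7
grip_force: 0.0
```

Request:
move_arm(delta_pos=[[-0.8, 4, -2], [-1.6, 8, -2], [-2.4, 12, -2], [-3.2, 16, -2], [-4, 20, -2]], rotation=[[0, 0, 0], [0, 0, 0], [0, 0, 0], [0, 0, 0], [0, 0, 0]], gripper=[255, 255, 255, 255, 255])

```text
time_s: 3.53
eef_pos: [512.9, 93.3, 65.4]
tool_rot: [[-0.203, 0.979, 0.0], [0.979, 0.203, 0.0], [0.0, 0.0, -1.0]]
ft_force: [0.2, -0.3, -0.3]
grip_width: -0.1
grip_force: 0.0
```

Request:
move_arm(delta_pos=[[-0.8, 4, 0], [-1.6, 8, 0], [-2.4, 12, 0], [-3.2, 16, 0], [-3.5, 17, 0]], rotation=[[0, 0, 0], [0, 0, 0], [0, 0, 0], [0, 0, 0], [0, 0, 0]], gripper=[255, 255, 255, 255, 255])

```text
time_s: 3.95
eef_pos: [509.4, 110.4, 65.4]
tool_rot: [[-0.203, 0.979, 0.0], [0.979, 0.203, 0.0], [0.0, 0.0, -1.0]]
ft_force: [0.2, 0.3, -0.1]
grip_width: 0.3
grip_force: 0.0
```

```bash
python3 look.py l2
```

```text
(302, 799, 3) 4.05 [509.4 109.9  65.3] [-0.07339773  0.5679913  -0.35218476  2.15615602  0.41276615  0.48086729
 -0.53957043] [-0.02733382  0.29525208  0.1615136 ]
```

View pics/l2.png

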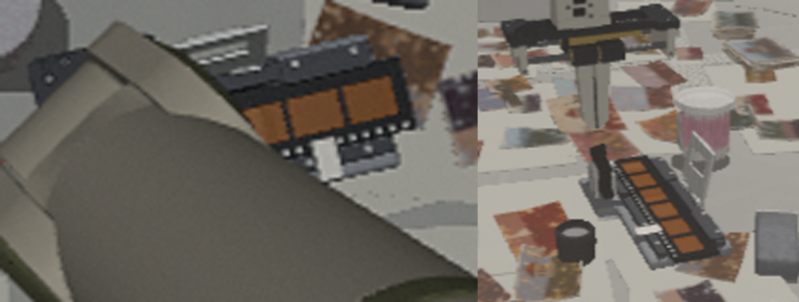

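The flag hasn't moved (still at (330,158)) and no force was felt. In the side crop the fingertips are at about (592,130) and the rib top at (598,148). I'll check this against the projected TCP.

Run:
```python
from h import *
np.set_printoptions(suppress=True,precision=1)
k=.796*2.235
# side crop px: x offset 477
pix=lambda x,y:(230+(x-477)/(.796*404/170),130+y/(.796*380/160))
print("seen tip",pix(592,130),"rib",pix(598,148))
print("proj tcp",proj("side",[509.4,110.2,65.3]),"wheeltop est",proj("side",[514.6,94.4,76]))
o,d=ray("top",*ta(253,356));o2,d2=ray("side",*sa(195,183))
A=np.c_[d,-d2];s=np.linalg.lstsq(A,o2-o,rcond=None)[0];print(o+d*s[0],o2+d2*s[1])
from bench import capture
import cv2
b=capture("side")["img"][170:260,265:365,::-1]
cv2.imwrite("pics/l3.png",cv2.resize(b,None,fx=6,fy=6,interpolation=cv2.INTER_CUBIC))
```

```text
seen tip (290.79282551370716, 198.76487701666224) rib (293.96462510572667, 208.2861676805078)
proj tcp [291.  207.7] wheeltop est [293.6 206.2]
[510.9  95.1  75.5] [514.6  95.1  75.7]
```

View pics/l3.png

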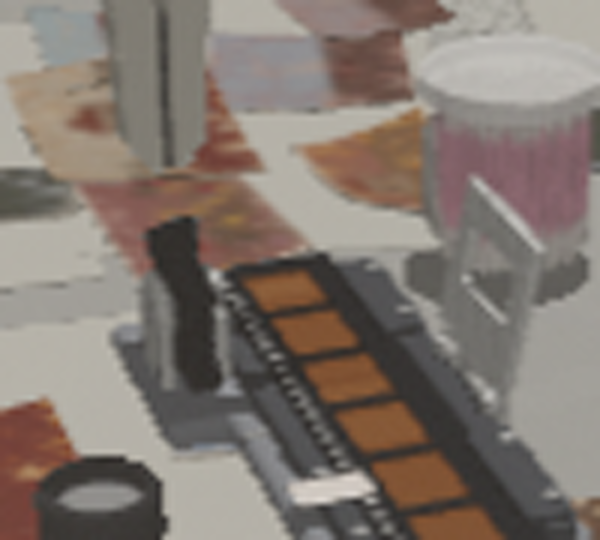

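By the picture, the fingertip is about 10 px (roughly 22 mm) higher than the TCP reading suggests, so it probably passed over the rib. I'll go back over the rib and down behind it, then check for occlusion numerically.

Request:
move_arm(delta_pos=[[0, 0, 15], [0, 0, 30], [3, -15, 30], [6, -30, 30], [8, -40, 30]], rotation=[[0, 0, 0], [0, 0, 0], [0, 0, 0], [0, 0, 0], [0, 0, 0]], gripper=[255, 255, 255, 255, 255])

```text
time_s: 4.52
eef_pos: [517.8, 67.8, 95.5]
tool_rot: [[-0.202, 0.979, 0.0], [0.979, 0.202, -0.001], [-0.001, 0.0, -1.0]]
ft_force: [0.5, 0.2, -0.3]
grip_width: 0.7
grip_force: 0.0
```

Request:
move_arm(delta_pos=[[0, 0, -10], [0, 0, -20], [0, 0, -30], [0, 0, -37], [0, 0, -42]], rotation=[[0, 0, 0], [0, 0, 0], [0, 0, 0], [0, 0, 0], [0, 0, 0]], gripper=[255, 255, 255, 255, 255])

```text
time_s: 4.93
eef_pos: [516.7, 70.3, 51.7]
tool_rot: [[-0.204, 0.979, -0.002], [0.979, 0.204, -0.0], [0.0, -0.002, -1.0]]
ft_force: [0.3, 0.7, -0.9]
grip_width: 0.3
grip_force: 0.0
```

```bash
cat > chk.py <<'E'
from bench import sense,capture
import cv2,numpy as np
from h import *
a=capture("side");im=a["img"].astype(int)
old=np.load("side0.npz")["img"].astype(int)
g=im.mean(2);print("rows v, gray at u=291..297 now | start")
for v in range(194,222,2): print(v,g[v,289:300:2].round().astype(int),old.mean(2)[v,289:300:2].round().astype(int))
m=im[225:275,290:345].min(2)>175; n,l,st,ce=cv2.connectedComponentsWithStats(m.astype(np.uint8))
for i in range(1,n):
    if st[i,4]>25:
        u,v=ce[i]+[290,225];P=onz("side",u,v,23)[:2]-[574.2,46.8];print("flag",st[i,4],(u,v),"local y",.2008*-P[0]+.9796*P[1])
s=sense();P=np.array(s["eef_pos"])[:2]-[574.2,46.8]
print(s["time_s"],np.round(s["eef_pos"],1),np.round(s["ft_force"],1),"local",.9796*P[0]+.2008*P[1]+51,-.2008*P[0]+.9796*P[1]-60)
E
python3 chk.py
```

```text
rows v, gray at u=291..297 now | start
194 [117 122 123 123  65 123] [115 100  82  78  75  78]
196 [108 123 123 123  62 123] [108 105  95  83  81  79]
198 [103 123 122 123  70 122] [115 114 115 112 108  93]
200 [113 123 123 122  64 123] [83 90 96 99 92 89]
202 [111 124 123 123  65 120] [ 90  98 101  96  93  98]
204 [101 126 122 123  65 120] [100 100  99 100 105 103]
206 [121 117 123 123  75 120] [101 101 101  63  86  90]
208 [ 88 110 122 123  74 115] [86 61 48 48 61 93]
210 [ 76  56  88 122  76 116] [76 54 48 47 47 95]
212 [ 91  45  47  57  61 101] [88 46 49 52 64 98]
214 [115  52  47  48  46 167] [111  52  45  61  57 164]
216 [133 140  46  45  48  82] [128 138  48  54  55 102]
218 [102 119  62  49  48  47] [ 98 171  59  51  54  48]
220 [ 99 119  95  46  49  46] [ 97 144 103  47  47  48]
flag 43 (np.float64(319.5813953488372), np.float64(251.1627906976744)) local y -55.58526317764055
4.9833 [516.5  70.3  51.3] [ 0.  -0.4 -0.8] local -0.8155334072536462 -25.424745708008487
```

The fingers hide the rib down to v≈211, so the true tip is about 23 mm above the TCP reading. I'll drop 9 mm more and sweep.

Request:
move_arm(delta_pos=[[0, 0, -3], [0, 0, -6], [0, 0, -9], [-0.8, 4, -9], [-1.6, 8, -9]], rotation=[[0, 0, 0], [0, 0, 0], [0, 0, 0], [0, 0, 0], [0, 0, 0]], gripper=[255, 255, 255, 255, 255])

```text
time_s: 5.4
eef_pos: [515.9, 77.7, 44.3]
tool_rot: [[-0.202, 0.979, 0.0], [0.979, 0.202, -0.0], [-0.0, 0.0, -1.0]]
ft_force: [1.0, 0.0, -0.2]
grip_width: 0.7
grip_force: 0.0
```

Request:
move_arm(delta_pos=[[-0.8, 4, 0], [-1.6, 8, 0], [-2.4, 12, 0], [-3.2, 16, 0], [-3.6, 18, 0]], rotation=[[0, 0, 0], [0, 0, 0], [0, 0, 0], [0, 0, 0], [0, 0, 0]], gripper=[255, 255, 255, 255, 255])

```text
time_s: 5.82
eef_pos: [512.2, 95.6, 44.3]
tool_rot: [[-0.203, 0.979, -0.0], [0.979, 0.203, -0.001], [-0.001, -0.0, -1.0]]
ft_force: [0.9, -1.8, -1.0]
grip_width: 0.7
grip_force: 1.2
```

Request:
move_arm(delta_pos=[[-0.8, 4, 0], [-1.6, 8, 0], [-2.4, 12, 0], [-2.8, 14, 0], [-2.8, 14, 0]], rotation=[[0, 0, 0], [0, 0, 0], [0, 0, 0], [0, 0, 0], [0, 0, 0]], gripper=[255, 255, 255, 255, 255])

```text
time_s: 6.23
eef_pos: [509.4, 110.8, 44.4]
tool_rot: [[-0.204, 0.979, 0.0], [0.979, 0.204, 0.001], [0.001, 0.0, -1.0]]
ft_force: [0.2, -0.6, -0.1]
grip_width: 0.7
grip_force: 0.0
```

```bash
python3 chk.py
```

```text
rows v, gray at u=291..297 now | start
194 [122 122  86 122 123 129] [115 100  82  78  75  78]
196 [123 122  74 123 122 125] [108 105  95  83  81  79]
198 [123 122  74 122 124 106] [115 114 115 112 108  93]
200 [123 122  73 122 123 106] [83 90 96 99 92 89]
202 [122 123  72 122 123 111] [ 90  98 101  96  93  98]
204 [123 123  63 123 116 104] [100 100  99 100 105 103]
206 [104 121  52  51  83  92] [101 101 101  63  86  90]
208 [75 46 47 46 63 95] [86 61 48 48 61 93]
210 [75 47 50 46 47 97] [76 54 48 47 47 95]
212 [ 91  49  49  50  50 107] [88 46 49 52 64 98]
214 [108  48  46  48  49  99] [111  52  45  61  57 164]
216 [111  91  50  48  48  84] [128 138  48  54  55 102]
218 [102 120  61  47  48  47] [ 98 171  59  51  54  48]
220 [100 120  94  47  49  47] [ 97 144 103  47  47  48]
flag 41 (np.float64(316.609756097561), np.float64(246.609756097561)) local y -36.328237213180095
6.2833 [509.5 110.2  44.4] [ 0.2  0.2 -0.6] local 0.3132812504338247 15.130767022847294
```

One click worked: the flag moved from -55.6 to -36.3. Two more to go.

Request:
move_arm(delta_pos=[[0, 0, 15], [0, 0, 30], [3, -15, 30], [6, -30, 30], [8, -40, 30]], rotation=[[0, 0, 0], [0, 0, 0], [0, 0, 0], [0, 0, 0], [0, 0, 0]], gripper=[255, 255, 255, 255, 255])

```text
time_s: 6.7
eef_pos: [517.8, 68.1, 74.6]
tool_rot: [[-0.202, 0.979, 0.0], [0.979, 0.202, -0.0], [-0.001, 0.0, -1.0]]
ft_force: [-0.5, 0.2, -0.0]
grip_width: 0.4
grip_force: 0.0
```

Request:
move_arm(delta_pos=[[0, 0, 0], [0, 0, -12], [0, 0, -22], [0, 0, -30], [0, 0, -30]], rotation=[[0, 0, 0], [0, 0, 0], [0, 0, 0], [0, 0, 0], [0, 0, 0]], gripper=[255, 255, 255, 255, 255])

```text
time_s: 7.12
eef_pos: [516.5, 70.0, 42.6]
tool_rot: [[-0.203, 0.979, -0.003], [0.979, 0.203, -0.0], [0.0, -0.003, -1.0]]
ft_force: [0.1, 0.0, 0.4]
grip_width: 0.6
grip_force: 0.0
```

Request:
move_arm(delta_pos=[[-0.8, 4, 0], [-1.6, 8, 0], [-2.4, 12, 0], [-3.2, 16, 0], [-4, 20, 0]], rotation=[[0, 0, 0], [0, 0, 0], [0, 0, 0], [0, 0, 0], [0, 0, 0]], gripper=[255, 255, 255, 255, 255])

```text
time_s: 7.53
eef_pos: [513.6, 89.5, 44.7]
tool_rot: [[-0.202, 0.979, 0.0], [0.979, 0.202, -0.001], [-0.001, 0.0, -1.0]]
ft_force: [0.7, -3.3, -1.8]
grip_width: 0.2
grip_force: 1.7
```

Request:
move_arm(delta_pos=[[-0.8, 4, 0], [-1.6, 8, 0], [-2.4, 12, 0], [-3.2, 16, 0], [-4, 20, 0]], rotation=[[0, 0, 0], [0, 0, 0], [0, 0, 0], [0, 0, 0], [0, 0, 0]], gripper=[255, 255, 255, 255, 255])

```text
time_s: 7.95
eef_pos: [509.5, 110.7, 44.4]
tool_rot: [[-0.203, 0.979, 0.0], [0.979, 0.203, 0.001], [0.001, 0.001, -1.0]]
ft_force: [0.1, -0.5, -0.8]
grip_width: 0.4
grip_force: 0.0
```

```bash
python3 chk.py | tail -2
```

```text
flag 39 (np.float64(314.02564102564105), np.float64(242.33333333333334)) local y -17.747389713245358
8.0 [509.3 111.6  44.4] [0.3 0.6 0.5] local 0.4733092416477831 16.47440311399761
```

Request:
move_arm(delta_pos=[[0, 0, 15], [0, 0, 30], [3, -15, 30], [6, -30, 30], [8, -40, 30]], rotation=[[0, 0, 0], [0, 0, 0], [0, 0, 0], [0, 0, 0], [0, 0, 0]], gripper=[255, 255, 255, 255, 255])

```text
time_s: 8.42
eef_pos: [517.8, 68.7, 74.6]
tool_rot: [[-0.202, 0.979, 0.001], [0.979, 0.202, -0.0], [-0.0, 0.001, -1.0]]
ft_force: [-0.2, 0.2, 0.3]
grip_width: 0.3
grip_force: 0.0
```

Request:
move_arm(delta_pos=[[0, 0, 0], [0, 0, -12], [0, 0, -22], [0, 0, -30], [0, 0, -30]], rotation=[[0, 0, 0], [0, 0, 0], [0, 0, 0], [0, 0, 0], [0, 0, 0]], gripper=[255, 255, 255, 255, 255])

```text
time_s: 8.83
eef_pos: [516.4, 70.1, 42.6]
tool_rot: [[-0.204, 0.979, -0.003], [0.979, 0.204, -0.0], [0.0, -0.003, -1.0]]
ft_force: [-0.3, 0.9, -0.4]
grip_width: 0.4
grip_force: 0.0
```

Request:
move_arm(delta_pos=[[-0.8, 4, 0], [-1.6, 8, 0], [-2.4, 12, 0], [-3.2, 16, 0], [-4, 20, 0]], rotation=[[0, 0, 0], [0, 0, 0], [0, 0, 0], [0, 0, 0], [0, 0, 0]], gripper=[255, 255, 255, 255, 255])

```text
time_s: 9.25
eef_pos: [513.6, 89.5, 44.6]
tool_rot: [[-0.202, 0.979, 0.0], [0.979, 0.202, -0.001], [-0.001, 0.0, -1.0]]
ft_force: [0.8, -3.5, -2.8]
grip_width: 0.4
grip_force: 1.7
```

Request:
move_arm(delta_pos=[[-0.8, 4, 0], [-1.6, 8, 0], [-2.4, 12, 0], [-3.2, 16, 0], [-4, 20, 0]], rotation=[[0, 0, 0], [0, 0, 0], [0, 0, 0], [0, 0, 0], [0, 0, 0]], gripper=[255, 255, 255, 255, 255])

```text
time_s: 9.67
eef_pos: [509.5, 110.7, 44.4]
tool_rot: [[-0.203, 0.979, 0.0], [0.979, 0.203, 0.001], [0.001, 0.0, -1.0]]
ft_force: [0.1, -0.4, 0.3]
grip_width: 0.6
grip_force: 0.0
```

Request:
move_arm(delta_pos=[[0, 0, 15], [0, 0, 30], [0, 0, 50], [0, 0, 70], [0, 0, 90]], rotation=[[0, 0, 0], [0, 0, 0], [0, 0, 0], [0, 0, 0], [0, 0, 0]], gripper=[255, 255, 255, 255, 255])

```text
time_s: 10.08
eef_pos: [509.2, 110.3, 135.2]
tool_rot: [[-0.203, 0.979, -0.0], [0.979, 0.203, 0.001], [0.001, -0.0, -1.0]]
ft_force: [-0.3, -0.1, -0.3]
grip_width: 0.7
grip_force: 0.0
```

```bash
python3 chk.py | tail -2
```

```text
flag 34 (np.float64(310.7647058823529), np.float64(238.23529411764707)) local y 1.2254619866788854
10.1333 [510.8 110.9 138.5] [1.  0.1 2.5] local 1.797634137473942 15.524351099410836
```

The flag is now centred (local y ≈ +1, within calibration error). Next I'll go behind the frame, high over it, and then down.

Request:
move_arm(delta_pos=[[32, -9, 0], [64, -18, 0], [96, -27, 0], [128, -36, 0], [158, -44, 0]], rotation=[[0, 0, 0], [0, 0, 0], [0, 0, 0], [0, 0, 0], [0, 0, 0]], gripper=[255, 255, 255, 255, 255])

```text
time_s: 10.55
eef_pos: [669.2, 65.4, 134.3]
tool_rot: [[-0.203, 0.979, 0.001], [0.979, 0.203, 0.0], [0.0, 0.001, -1.0]]
ft_force: [-0.0, 0.1, 0.3]
grip_width: -0.0
grip_force: 0.0
```

Request:
move_arm(delta_pos=[[0, 0, 0], [0, 0, -20], [0, 0, -45], [0, 0, -70], [0, 0, -88]], rotation=[[0, 0, 0], [0, 0, 0], [0, 0, 0], [0, 0, 0], [0, 0, 0]], gripper=[255, 255, 255, 255, 255])

```text
time_s: 10.97
eef_pos: [666.3, 66.2, 44.3]
tool_rot: [[-0.203, 0.979, -0.002], [0.979, 0.203, 0.0], [0.001, -0.001, -1.0]]
ft_force: [0.5, -0.6, -0.2]
grip_width: 0.6
grip_force: 0.0
```

```bash
python3 chk.py | tail -2
python3 - <<'E'
from bench import capture
import cv2
b=capture("side")["img"][150:275,265:405,::-1]
cv2.imwrite("pics/l4.png",cv2.resize(b,None,fx=4,fy=4,interpolation=cv2.INTER_CUBIC))
E
```

```text
flag 28 (np.float64(309.42857142857144), np.float64(238.39285714285714)) local y 1.5287488972605958
11.0167 [664.6  66.   41.2] [-1.3 -0.6 -1.6] local 143.38193254803542 -59.37877480860946
```

View pics/l4.png

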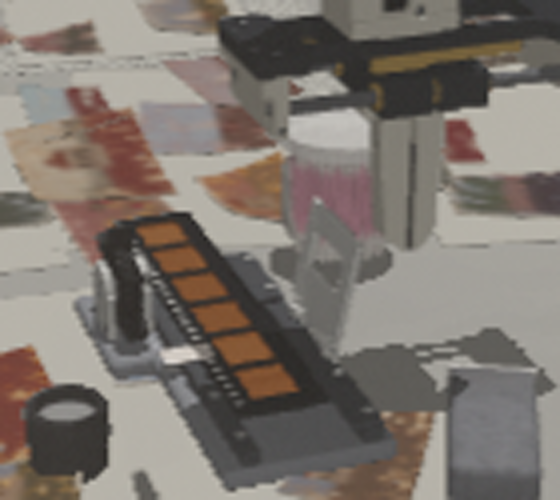

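The fingertip at (405,245) stands to the right of (behind) the raised frame at (330,270), and the flag at (185,352) is opposite it. I'll push the frame over.

Request:
move_arm(delta_pos=[[-11.3, -2.3, 0], [-22.6, -4.6, 0], [-33.9, -6.9, 0], [-45.2, -9.2, 0], [-56.3, -11.5, 0]], rotation=[[0, 0, 0], [0, 0, 0], [0, 0, 0], [0, 0, 0], [0, 0, 0]], gripper=[255, 255, 255, 255, 255])

```text
time_s: 11.48
eef_pos: [611.4, 54.8, 47.8]
tool_rot: [[-0.203, 0.979, 0.002], [0.979, 0.203, 0.001], [0.0, 0.002, -1.0]]
ft_force: [1.2, 0.3, 0.3]
grip_width: 0.4
grip_force: 0.2
```

Request:
move_arm(delta_pos=[[-7, -1.4, -2], [-13.7, -2.8, -6], [-20, -4, -12], [-25.5, -5.2, -18.5], [-25.5, -5.2, -18.5]], rotation=[[0, 0, 0], [0, 0, 0], [0, 0, 0], [0, 0, 0], [0, 0, 0]], gripper=[255, 255, 255, 255, 255])

```text
time_s: 11.9
eef_pos: [583.9, 48.4, 26.4]
tool_rot: [[-0.203, 0.979, -0.003], [0.979, 0.203, -0.001], [-0.0, -0.003, -1.0]]
ft_force: [1.1, 0.0, -0.8]
grip_width: 0.2
grip_force: 0.0
```

```bash
python3 chk.py | tail -2
python3 - <<'E'
from bench import capture
import cv2
b=capture("side")["img"][150:275,265:405,::-1]
cv2.imwrite("pics/l5.png",cv2.resize(b,None,fx=4,fy=4,interpolation=cv2.INTER_CUBIC))
E
```

```text
220 [ 99 150 106  47  48  50] [ 97 144 103  47  47  48]
11.95 [584.8  48.7  26.9] [-0.2 -0.7  0.1] local 61.716210418524064 -60.292484846857185
```

View pics/l5.png

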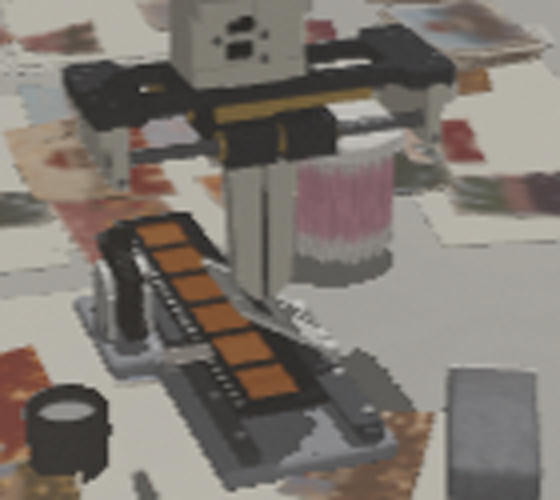

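The frame is down to about 25°, with the fingers on it at (265,300). I'll keep pressing.

Request:
move_arm(delta_pos=[[-3, -0.6, -4], [-6, -1.2, -9], [-8, -1.6, -14], [-9, -1.8, -17], [-10, -2, -19]], rotation=[[0, 0, 0], [0, 0, 0], [0, 0, 0], [0, 0, 0], [0, 0, 0]], gripper=[255, 255, 255, 255, 255])

```text
time_s: 12.42
eef_pos: [575.5, 46.8, 8.2]
tool_rot: [[-0.203, 0.979, -0.0], [0.979, 0.203, -0.0], [0.0, -0.0, -1.0]]
ft_force: [1.0, -0.2, -1.1]
grip_width: 0.7
grip_force: 0.3
```

Request:
move_arm(delta_pos=[[0, 0, -1], [0, 0, -2], [0, 0, -3], [0, 0, -4], [0, 0, -4]], rotation=[[0, 0, 0], [0, 0, 0], [0, 0, 0], [0, 0, 0], [0, 0, 0]], gripper=[255, 255, 255, 255, 255])

```text
time_s: 12.83
eef_pos: [575.7, 46.8, 4.7]
tool_rot: [[-0.203, 0.979, -0.0], [0.979, 0.203, -0.0], [-0.0, -0.0, -1.0]]
ft_force: [-0.2, -0.7, -0.1]
grip_width: 0.3
grip_force: 0.0
```

Request:
move_arm(delta_pos=[[0, 0, -0.5], [0, 0, -1], [0, 0, -1.5], [0, 0, -2], [0, 0, -2.5]], rotation=[[0, 0, 0], [0, 0, 0], [0, 0, 0], [0, 0, 0], [0, 0, 0]], gripper=[255, 255, 255, 255, 255])

```text
time_s: 13.25
eef_pos: [575.8, 46.8, 2.3]
tool_rot: [[-0.203, 0.979, 0.0], [0.979, 0.203, -0.0], [-0.0, 0.0, -1.0]]
ft_force: [-0.2, 0.0, 1.0]
grip_width: 0.5
grip_force: 0.1
```

Request:
move_arm(delta_pos=[[0, 0, -0.5], [0, 0, -1], [0, 0, -1.5], [0, 0, -2], [0, 0, -2.5]], rotation=[[0, 0, 0], [0, 0, 0], [0, 0, 0], [0, 0, 0], [0, 0, 0]], gripper=[255, 255, 255, 255, 255])

```text
time_s: 13.67
eef_pos: [575.7, 46.8, -0.2]
tool_rot: [[-0.203, 0.979, 0.0], [0.979, 0.203, -0.0], [-0.0, 0.0, -1.0]]
ft_force: [0.8, 0.1, 0.6]
grip_width: 0.2
grip_force: 0.1
```

Request:
move_arm(delta_pos=[[0, 0, 0], [0, 0, 0], [0, 0, 0], [0, 0, 0], [0, 0, 0]], rotation=[[0, 0, 0], [0, 0, 0], [0, 0, 0], [0, 0, 0], [0, 0, 0]], gripper=[255, 255, 255, 255, 255])

```text
time_s: 14.08
eef_pos: [575.7, 46.8, -0.2]
tool_rot: [[-0.203, 0.979, -0.0], [0.979, 0.203, -0.0], [-0.0, -0.0, -1.0]]
ft_force: [-0.1, -0.3, -0.6]
grip_width: 0.2
grip_force: 0.0
```

There's still no reaction where I expected the frame to be shut, so I'll look before pressing on.

```bash
python3 chk.py | tail -1
python3 - <<'E'
from bench import capture
from h import *
import cv2
np.set_printoptions(suppress=True,precision=1)
im=capture("side")["img"]
b=cv2.resize(im[190:265,285:375,::-1],None,fx=8,fy=8,interpolation=cv2.INTER_CUBIC)
def L(x,y,z): return proj("side",[574.2+.9796*x-.2008*y,46.8+.2008*x+.9796*y,z])
# projected reference points of the shut frame, in crop pixels
for n,p in dict(nearfree=(-22,-33,29.5),farfree=(-22,33,29.5),nearhinge=(40,-33,29.5),farhinge=(40,33,29.5),mid=(-15,0,29.5),tip29=(1.6,-7.5,29.5)).items(): print(n,((L(*p)-[285,190])*8).round())
cv2.imwrite("pics/l6.png",b)
E
```

```text
14.1333 [ 5.757e+02  4.680e+01 -2.000e-01] [0.8 0.6 0.4] local 52.5032043822044 -60.325560489782504
nearfree [269. 421.]
farfree [195. 307.]
nearhinge [495. 381.]
farhinge [409. 271.]
mid [256. 358.]
tip29 [325. 361.]
```

View pics/l6.png

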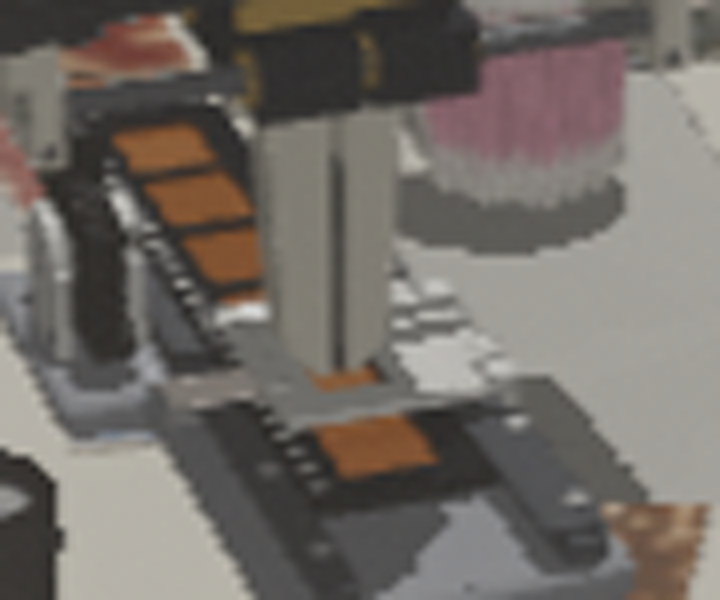

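The frame looks nearly shut: its near edge runs (280,420) to (495,385), close to the predicted shut line. But the tapered tips end at (338,368), inside the window rather than on the free bar. I'll lift, shift 20 mm onto the bar and press there.

Request:
move_arm(delta_pos=[[0, 0, 8], [0, 0, 16], [-7, -1.4, 16], [-14, -2.9, 16], [-19.6, -4, 16]], rotation=[[0, 0, 0], [0, 0, 0], [0, 0, 0], [0, 0, 0], [0, 0, 0]], gripper=[255, 255, 255, 255, 255])

```text
time_s: 14.6
eef_pos: [554.9, 42.4, 16.0]
tool_rot: [[-0.202, 0.979, -0.0], [0.979, 0.202, -0.0], [-0.0, -0.0, -1.0]]
ft_force: [-1.0, 0.2, -0.4]
grip_width: 0.4
grip_force: 0.0
```

Request:
move_arm(delta_pos=[[0, 0, -3], [0, 0, -6], [0, 0, -8], [0, 0, -10], [0, 0, -11]], rotation=[[0, 0, 0], [0, 0, 0], [0, 0, 0], [0, 0, 0], [0, 0, 0]], gripper=[255, 255, 255, 255, 255])

```text
time_s: 15.02
eef_pos: [556.2, 42.9, 4.3]
tool_rot: [[-0.203, 0.979, -0.0], [0.979, 0.203, -0.0], [0.0, -0.0, -1.0]]
ft_force: [-1.7, -0.6, 8.9]
grip_width: 0.7
grip_force: 4.0
```

Request:
move_arm(delta_pos=[[0, 0, -0.5], [0, 0, -1], [0, 0, -1.5], [0, 0, -2], [0, 0, -2]], rotation=[[0, 0, 0], [0, 0, 0], [0, 0, 0], [0, 0, 0], [0, 0, 0]], gripper=[255, 255, 255, 255, 255])

```text
time_s: 15.43
eef_pos: [556.2, 42.9, 3.9]
tool_rot: [[-0.203, 0.979, 0.001], [0.979, 0.203, -0.001], [-0.001, 0.001, -1.0]]
ft_force: [-3.5, -0.3, 18.1]
grip_width: 0.4
grip_force: 9.3
```

There's a firm stop at 18 N, so the frame is shut. I'll lift clear and do a final numeric check.

Request:
move_arm(delta_pos=[[0, 0, 10], [0, 0, 30], [0, 0, 60], [0, 0, 95], [0, 0, 130]], rotation=[[0, 0, 0], [0, 0, 0], [0, 0, 0], [0, 0, 0], [0, 0, 0]], gripper=[255, 255, 255, 255, 255])

```text
time_s: 15.85
eef_pos: [555.6, 42.9, 133.9]
tool_rot: [[-0.203, 0.979, -0.002], [0.979, 0.203, 0.0], [0.0, -0.001, -1.0]]
ft_force: [0.2, -0.8, -0.2]
grip_width: 0.5
grip_force: 0.0
```

Request:
move_arm(delta_pos=[[0, -40, 10], [0, -80, 20], [0, -120, 30], [0, -160, 30], [0, -200, 30]], rotation=[[0, 0, 0], [0, 0, 0], [0, 0, 0], [0, 0, 0], [0, 0, 0]], gripper=[255, 255, 255, 255, 255])

```text
time_s: 16.27
eef_pos: [556.3, -159.2, 163.8]
tool_rot: [[-0.203, 0.979, 0.002], [0.979, 0.203, -0.001], [-0.001, 0.001, -1.0]]
ft_force: [1.0, 0.7, 0.3]
grip_width: 0.6
grip_force: 0.0
```

Run:
```python
from bench import capture,sense
from h import *
import cv2
np.set_printoptions(suppress=True,precision=1,linewidth=200)
c=np.array([574.2,46.8])
W=lambda x,y,z:[c[0]+.9796*x-.2008*y,c[1]+.2008*x+.9796*y,z]
for n in("side","top"):
    im=capture(n)["img"]
    # orthophoto of the carrier at z=29.5, 1 mm/px; columns = local y +60..-60, rows = local x +50..-60
    src=np.float32([proj(n,W(*p,29.5)) for p in((50,60),(50,-60),(-60,-60),(-60,60))])
    H=cv2.getPerspectiveTransform(src,np.float32([(0,0),(120,0),(120,110),(0,110)]))
    o=cv2.warpPerspective(im,H,(121,111),flags=cv2.INTER_LINEAR).astype(int)
    print(n,"local x=-15 (bar), y=+50..-50 gray:",o[65,10:111:5].mean(1).astype(int))
    print(" y=-28 side bar, x=45..-40:",o[5:91:4,88].mean(1).astype(int))
    hsv=cv2.cvtColor(o.astype(np.uint8),cv2.COLOR_RGB2HSV);am=((hsv[...,0]<20)&(hsv[...,1]>130)).astype(np.uint8)
    k,l,st,ce=cv2.connectedComponentsWithStats(am)
    for i in range(1,k):
        if st[i,4]>60: print(" amber x,y",50-ce[i][1],60-ce[i][0],"size",st[i,2:])
    f=(o[80:100].min(2)>165); ys=np.argwhere(f); print(" flag y median",60-np.median(ys[:,1]) if len(ys) else None,len(ys))
s=sense();print(s["time_s"],np.round(s["eef_pos"],1),np.round(s["ft_force"],1))
```

```text
side local x=-15 (bar), y=+50..-50 gray: [ 61  56  56  82 153 187 185 182 179 182 182 178 182 174 180 187 187 154  71  55  59]
 y=-28 side bar, x=45..-40: [167 153 161 184 184 184 185 185 185 186 186 186 188 195 190 189 128  69  75  86  72  80]
 amber x,y -1.3031358885017426 54.491289198606275 size [ 13  25 287]
 amber x,y 4.147679324894511 -8.164556962025316 size [ 19  14 237]
 amber x,y -0.634199134199136 -50.76190476190476 size [ 21  24 462]
 flag y median -9.0 192
top local x=-15 (bar), y=+50..-50 gray: [ 41  43  41  55 182 178 175 156 166 167 137 170 142 167 175 175 166  37  39  38  36]
 y=-28 side bar, x=45..-40: [118 125  75 144 174 171 174 172 176 171 173 172 171 171 179 178 177  85  56  62  54 117]
 amber x,y 0.04731182795698885 -42.33118279569892 size [ 19  27 465]
 amber x,y -0.6114649681528661 45.43736730360934 size [ 20  26 471]
 amber x,y 2.6042031523642706 0.9964973730297757 size [ 35  18 571]
 flag y median 1.0 161
16.3667 [ 555.  -165.4  162.5] [-0.9  1.5  0.2]
```

```bash
python3 -c "
from bench import job_done
print(job_done())"
```

```text
the job is handed in; nothing more can be done
None
```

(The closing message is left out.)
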